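# Tip the sample tubes into the labeller's V-trough and close up the row

## Task

Load the tube labeller: carry over the tray of three sample tubes, tip the tubes over its lip into the V-trough so that they lie in line along the fold, and stand the tray back upright where it was. Then slide the follower up behind the tubes until the row is closed up against the gate and the follower's spring nose is pressed in about half-way, and leave it there. Do not touch the tubes with the fingers, and leave the other things on the bench alone.

Things in the scene. Friction and masses are not known exactly. Their poses are not given: they have to be found in the camera images.
- labeller: Tube labeller and its V-trough magazine, one fixed unit. Origin on the bench straight under the middle of the trough's fold; y runs along the fold, away from the machine; z up. The trough reaches from y = -240 to +215 mm. Cream machine housing: 200 mm wide in x, y = -242 to -457 mm, 170 mm high; a roll of labels on it reaches 267 mm.
- fold_mid (a point): Point on the fold (inner bottom line) of the trough, 45 mm above the bench. The trough is a level steel angle, open upward: two legs at 45 degrees, 50 mm wide, 4 mm thick, with upper edges 80 mm above the bench, 35 mm either side of the fold (outer corners 38 mm). Tubes in the fold have their axes 65 mm above the bench
- inlet (a point): Middle of the machine's inlet, at its face (y = -242 mm of the labeller, 65 mm up). In front of it a steel gate plate, 38 mm high, stands firmly across the fold, 6 mm thick; its face is set anywhere from y = -225 to -200 mm of the labeller, differently each time and not reported. The row must stand against it
- tab_top (a point): Top centre (132 mm up) of the follower's aluminium grip tab: 18 mm across the trough, 24 mm along it, straight down to 87 mm up. Under it a black V shoe 40 mm long rides in the fold. It slides with about 8 N of steady drag and stays where left. Starts at y = +155 to +185 mm of the labeller, can go to +20 mm, towards the gate. Axes as the labeller's
- nose_tip (a point): Middle of the follower's spring nose, a 22 mm disc facing the gate, 65 mm up. Free, it stands 50 mm ahead of tab_top. It yields up to 12 mm into the follower: 0.8 N to start, then 0.4 N per mm (3.2 N half-way, 5.6 N bottomed), so the follower's drag outholds it. Three tubes need 0.8 to 1.8 N to slide along the fold
- tray: Loose steel carrying tray, 266 mm long (its y), x from -46 to +22 mm, about 0.32 kg empty. Origin: centre of its underside, straight under its bar; z up. Floor 3 mm thick, x = -17 to +19 mm; back wall 34 mm high at +x; end plates 4 mm thick, 34 mm high, with 24 mm wide straps up to the bar. The pouring lip is on the -x side
- lip_mid (a point): Middle of the edge of the tray's straight pouring lip (x = -46 mm, 11 mm above the tray's underside). The lip slopes up to it from the floor at 15 degrees. Tipped 30 to 40 degrees, lip downward, the tray lets the tubes roll out over this edge. Axes as the tray's
- bar_mid (a point): Middle of the tray's carrying bar: square aluminium bar 16 x 16 mm, 258 mm long, along the tray's y, its centre 95 mm above the tray's underside, clear all round between the end straps. Axes as the tray's
- tube1: Closed sample tube, plain translucent cylinder 76 mm long with a push-on white cap at each end, 28 mm over the caps, about 45 g. All three are alike. Origin: its middle; its y axis is the axis of the cylinder. Starts lying in the tray, the three end to end with small gaps, axes along the tray's y
- tube2: Closed sample tube, plain translucent cylinder 76 mm long with a push-on white cap at each end, 28 mm over the caps, about 45 g. All three are alike. Origin: its middle; its y axis is the axis of the cylinder. Starts lying in the tray, the three end to end with small gaps, axes along the tray's y
- tube3: Closed sample tube, plain translucent cylinder 76 mm long with a push-on white cap at each end, 28 mm over the caps, about 45 g. All three are alike. Origin: its middle; its y axis is the axis of the cylinder. Starts lying in the tray, the three end to end with small gaps, axes along the tray's y
- beaker: Glass beaker 78 mm wide, 95 mm high, with a glass rod leaning in it to 190 mm height. Not part of the job. Origin: centre of its underside
- beaker2: Small glass beaker 66 mm wide, 80 mm high. Not part of the job. Origin: centre of its underside
- jar: White plastic jar 72 mm wide, 125 mm high. Not part of the job. Origin: centre of its underside
- vial1: Reagent bottle 26 mm wide, 55 mm high, green cap. Not part of the job. Origin: centre of its underside
- vial2: Reagent bottle 26 mm wide, 55 mm high, orange cap. Not part of the job. Origin: centre of its underside
- vial3: Reagent bottle 26 mm wide, 55 mm high, blue cap. Not part of the job. Origin: centre of its underside
- pipette1: Hand pipette lying on the bench, 245 mm long along its x, 24 mm high. Not part of the job. Origin: centre of its underside
- pipette2: Hand pipette lying on the bench, 245 mm long along its x, 24 mm high. Not part of the job. Origin: centre of its underside
There are look-alikes about, which are no part of the job. What is shaped like the tube2 but pink or purple is not meant.

How it is judged:
On the way:
1. all three tubes lie in line in the fold of the trough (x of tube1 in the frame of labeller between -0.006 and 0.006 m and z of tube1 in the frame of labeller between 0.058 and 0.071 m and angle between the y axis of each of tube1, tube2, tube3 and the y axis of labeller, either way round below 0.1 rad and x of tube2 in the frame of labeller between -0.006 and 0.006 m and z of tube2 in the frame of labeller between 0.058 and 0.071 m and x of tube3 in the frame of labeller between -0.006 and 0.006 m and z of tube3 in the frame of labeller between 0.058 and 0.071 m), for 0.2 s.
At the end, for the whole second after the job is handed in: Tubes at rest in the fold (axes within 6 mm and 0.1 rad of its line, 58 to 71 mm up), all between gate and follower (nose tip at y = -4 to 32.5 mm of the labeller); nose pressed in 3 to 9.5 mm of 12; tray at rest, upright (0.08 rad) on the bench within 50 mm of its start (all of step 1 and y of nose_tip in the frame of labeller between -0.004 and 0.0325 m and y of nose_tip in the frame of tab_top between -0.047 and -0.0405 m and angle between tray's own z axis and vertical below 0.08 rad and height (world z) of tray below 0.006 m and distance of tray from where it was at the start of the episode below 0.05 m and linear speed of each of tube1, tube2, tube3, tray below 0.02 m/s); the robot touches nothing.
It fails at once if a finger touches a sample tube (contact force between the fingers and tube1 above 0.3 N or contact force between the fingers and tube2 above 0.3 N or contact force between the fingers and tube3 above 0.3 N).
It fails at once if a bystander is shifted by more than 25 mm or knocked over (distance of any of beaker, beaker2, jar, vial1, vial2, vial3, pipette1, pipette2 from where it was at the start of the episode above 0.025 m or angle between any of beaker, beaker2, jar, vial1, vial2, vial3, pipette1, pipette2's own z axis and vertical above 0.3 rad).
It also fails if it takes over 58 s, if anything falls off the work surface, if the arm or the gripper's body presses on something with over 40 N, if the wrist force passes 120 N, or if a joint passes its speed limit or range.

## Robot

A 7-joint arm with a two-finger parallel gripper is mounted at the origin on the work surface. World frame = base frame: x ahead of the robot, y to its left, z up, the work surface at z = 0. Lengths are in m, angles in rad, forces in N, time in s.
With the tool pointing down it reaches from about 0.425 to 0.875 m from the base axis. Payload 4.7 kg.
Tool frame: the origin (TCP) lies at the very end of the fingers, on their centre line; the grasp point (between the pads) lies 19 mm behind it; z points along the fingers, y is the line along which they close (so a half turn about z gives the same grasp; the last joint's range is limited). The gripper opens to 87 mm and grips with 3 to 60 N. Pads are 19 mm wide; open, the fingers measure 117 mm over their backs; the gripper's body (75 mm by 190 mm) begins 51 mm behind the grasp point.
Start: joints at [1.166, 0.321, -0.07, 1.45, 0.023, 1.371, -0.057], TCP at [0.264, -0.594, 0.223] pointing down, gripper open.
Joint ranges: [-2.86, 2.86], [-0.3, 2.09], [-1.38, 1.24], [0.06, 2.45], [-1.56, 4.7], [0.09, 2.05], [-2.69, 2.69]. Speed limits (rad/s): [2.57, 2.57, 3.14, 3.14, 3.14, 3.14, 3.14].

## Interface

Orientations are given as [roll, pitch, yaw] about the fixed x, y, z axes, in that order (R = Rz(yaw) Ry(pitch) Rx(roll)).
In Python, from plant import get_state, snapshot, get_calibration, workorder gives the robot as it stands.
- The arm moves only by the tool apply_moves, never from a script. Its arguments are lists of equal length, an entry for each row: "offset": the shift along the tool's x, y, z in m, a list of three; "angular": the turn, a rotation vector about the tool's x, y, z in degrees, a list of three; "claw": the opening, from 0 (shut) to 1 (fully open). A call has 1 to 12 rows; each row shifts and turns the commanded pose from where the row before left it, along the tool's axes as they then stand; what a row does not reach is not made up. A row lasts 1/8 s, in which the tool goes at most 62.5 mm and 10.7 degrees, less where a joint would pass 70% of its speed; a pose out of reach is approached as far as the arm can. A call with a gripper value outside its range is refused whole. The fingers move at their own pace and stop on an object; "squeeze" is the grip in N (left out, the last holds). Time passes only in rows, so rows that do not move let the fingers close. It gives the time, the measured TCP pose, the force, the opening and the grip force at its end, in the units of the state.
- get_state(): the state, without advancing time (a new reading comes with each control period).
- snapshot(name): name is "scene" or "top" or "wrist"; returns the picture (384x512x3 uint8, red, green, blue); there is no depth.
- get_calibration(name): a dict with "fx", "fy", "cx", "cy" (pixels), "k1" (the pictures are not rectified: a ray, as slopes to the right and down, at radius r is drawn at 1 + k1 r^2 times it, then the intrinsics apply), "world_from_camera" (4x4, takes a point from camera to world coordinates). Camera axes: x right, y up, looking along -z (the intrinsics and any distortion apply to the point x, -y, -z); pixel columns grow to the right and rows downward; lengths in m; the calibration is good to about 2 mm. A picture is of the moment at which its call begins: read the wrist's pose just before it. get_calibration takes no time and is no camera call; for the wrist camera it gives the pose at the moment of the call.
- workorder.hand_in(): hands the job in; it is judged then, once.
The state is a dict: "time_s": time; "q": joint angles; "qvel": joint speeds; "joint_torque": joint torques, N m; "ee_pos": TCP position; "eef_rot": TCP orientation; "ft_force": force on the tool from outside, world axes, zero at the start; "torque": the same for the moment, N m; "finger_gap": opening from 0.0 (shut) to 1.0 (fully open); "grip_force": force on a finger pad.
Only numpy, scipy, OpenCV 4.12 (cv2) and the standard library are available. Lean on these libraries where they do the work, as an engineer would, in place of code of your own. Each camera call takes 0.05 s, during which the arm holds its last target. There are 200 camera calls.

## Working session

There is one attempt and no reset: what is moved stays moved. The work goes in short steps, Python scripts to look and compute and a tool call to move; the robot and the scene stay as the last step left them, time stands still between calls to the robot, and variables do not carry over. Pictures are saved under pics/ and viewed, at most 10 in all, crops included, and the job is handed in when it is done.

Besides the shell and the picture viewer there is one more tool, called after "Emit:" as name(argument=value, ...) on one line, values as JSON. apply_moves: Moves the arm, as the interface text tells. Its arguments: {"type":"object","properties":{"offset":{"type":"array","items":{"type":"array","items":{"type":"number"}}},"angular":{"type":"array","items":{"type":"array","items":{"type":"number"}}},"claw":{"type":"array","items":{"type":"number"}},"squeeze":{"type":"number"}},"required":["offset","angular","claw"]}

```bash
ls; mkdir -p pics
python3 - <<'E'
from plant import *
import cv2,numpy as np
s=get_state();print({k:np.round(v,3).tolist() for k,v in s.items()})
for n in("scene","top"):
    c=get_calibration(n);print(n,{k:np.round(v,3).tolist() for k,v in c.items()})
    cv2.imwrite(f"pics/{n}0.png",snapshot(n)[:,:,::-1])
E
```

```text
pics
{'time_s': 0.0, 'q': [1.166, 0.322, -0.07, 1.452, 0.023, 1.371, -0.057], 'qvel': [0.0, 0.0, 0.001, 0.0, -0.001, 0.0, 0.001], 'joint_torque': [0.0, -49.129, -0.404, -31.253, -0.064, 0.043, 0.0], 'ee_pos': [0.264, -0.593, 0.221], 'eef_rot': [-3.14, 0.0, 0.419], 'ft_force': [-0.247, -0.304, -0.685], 'torque': [-0.026, -0.006, 0.014], 'grip_force': 0.0, 'finger_gap': 1.001}
scene {'fx': 371.955, 'fy': 371.955, 'cx': 253.94, 'cy': 193.749, 'k1': 0.002, 'world_from_camera': [[0.747, -0.429, 0.507, 1.086], [0.664, 0.487, -0.567, -0.475], [-0.003, 0.761, 0.649, 0.736], [0.0, 0.0, 0.0, 1.0]]}
top {'fx': 352.06, 'fy': 352.06, 'cx': 258.178, 'cy': 190.948, 'k1': -0.088, 'world_from_camera': [[-0.045, 0.975, -0.217, 0.376], [-0.999, -0.043, 0.013, 0.073], [0.003, 0.217, 0.976, 1.049], [0.0, 0.0, 0.0, 1.0]]}
```

View pics/top0.png

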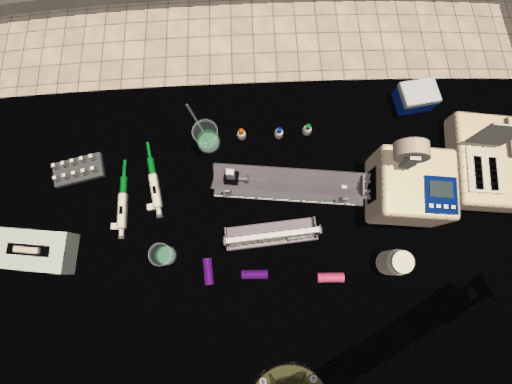

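View pics/scene0.png

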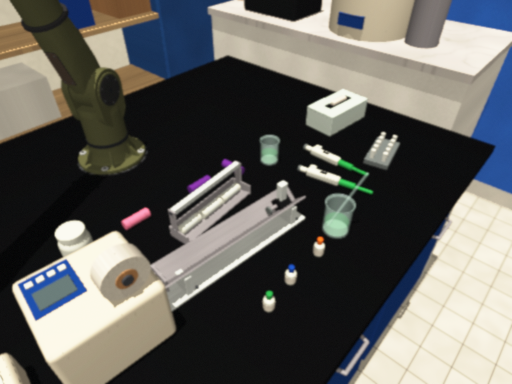

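Top view: the trough runs from (213,180) to (370,190), with the follower at about (232,175) and the machine at (415,190). The tray is at (272,234) with its bar from (225,240) to (320,230). Look-alike tubes are purple at (208,271) and (254,274) and pink at (331,278). The real tubes should be the white ones in the tray at (272,235), so I'll check with one close crop.

Run:
```python
import cv2
a=cv2.imread("pics/top0.png");cv2.imwrite("pics/crop_top.png",cv2.resize(a[155:260,205:375],(800,494),interpolation=cv2.INTER_CUBIC))
a=cv2.imread("pics/scene0.png");cv2.imwrite("pics/crop_scene.png",cv2.resize(a[155:305,150:310],(640,600),interpolation=cv2.INTER_CUBIC))
```

```text
(no output)
```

View pics/crop_top.png

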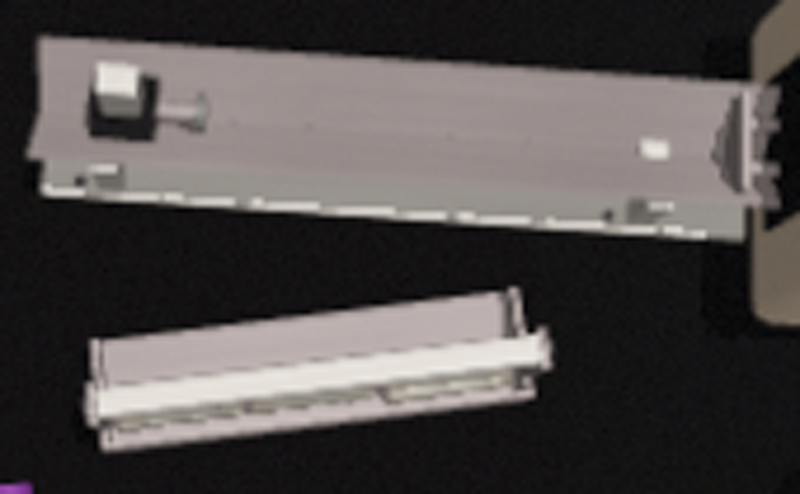

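View pics/crop_scene.png

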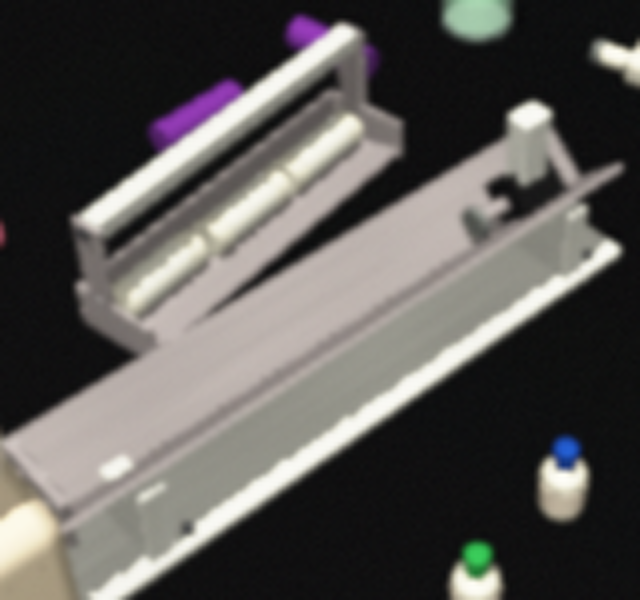

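The crop shows three white tubes in the tray, lying end to end with the lip side facing the trough (scene crop (130,300) to (350,130)), so these are the right ones. The lip edge in the top crop runs (105,342) to (505,293). The follower tab top is at (117,75), and the gate wedge is at (712–742,95–190). Now I'll fit the poses.

```bash
cat > h.py <<'E'
import numpy as np,cv2
from scipy.optimize import least_squares
from scipy.spatial.transform import Rotation as R
from plant import *
def proj(c,P):
    W=np.array(c["world_from_camera"]);p=(np.atleast_2d(P)-W[:3,3])@W[:3,:3]
    s=np.c_[p[:,0]/-p[:,2],-p[:,1]/-p[:,2]];r=(s**2).sum(1,keepdims=True)
    return s*(1+c["k1"]*r)*[c["fx"],c["fy"]]+[c["cx"],c["cy"]]
def ray(c,uv,z):
    s=(np.array(uv,float)-[c["cx"],c["cy"]])/[c["fx"],c["fy"]];u=s.copy()
    for _ in range(20):u=s/(1+c["k1"]*(u@u))
    W=np.array(c["world_from_camera"]);d=W[:3,:3]@[u[0],-u[1],-1];o=W[:3,3]
    return o+d*(z-o[2])/d[2]
def place(v,P):
    c,s=np.cos(v[2]),np.sin(v[2]);P=np.atleast_2d(P)
    return np.c_[v[0]+c*P[:,0]-s*P[:,1],v[1]+s*P[:,0]+c*P[:,1],P[:,2]]
T=lambda x,y:((x+.5)/4.7059-.5+205,(y+.5)/4.7059-.5+155)
S=lambda x,y:((x+.5)/4-.5+150,(y+.5)/4-.5+155)
E
python3 - <<'E'
from h import *
C=get_calibration
ct,cs=C("top"),C("scene")
def line(v,c,A,B,pts):  # distance of image pts from projected line
    a,b=proj(c,place(v,[A,B]));n=np.array([-(b-a)[1],(b-a)[0]]);n/=np.linalg.norm(n)
    return (np.array(pts)-a)@n
def fL(v):
    r=[line(v,ct,[.038,.215,.077],[.038,-.2,.077],[T(38,38),T(700,77)]),line(v,ct,[-.038,.215,.077],[-.038,-.2,.077],[T(30,158),T(700,200)]),
    line(v,cs,[.038,.215,.078],[.038,-.2,.078],[S(622,165),S(65,515)]),
    line(v,ct,[.038,.215,.077],[-.038,.215,.077],[T(38,38),T(30,158)])]
    r.append((proj(cs,place(v,[.037,.215,.078]))-S(622,165))[0])
    r.append((proj(ct,place(v,[0,v[3],.132]))-T(117,75))[0]);r.append((proj(cs,place(v,[0,v[3],.132]))-S(530,114))[0])
    return np.concatenate(r)
s=least_squares(fL,[.58,0,0,.17],loss='soft_l1');L=s.x;print("lab",L.round(4),s.fun.round(1) if 0 else fL(L).round(1))
def fT(v):
    # bar end outer ~ +-.133 (straps)
    r=[(proj(ct,place(v,[0,-.133,.103]))-T(89,403))[0],(proj(ct,place(v,[0,.133,.103]))-T(550,350))[0],
    (proj(cs,place(v,[0,.133,.103]))-S(88,228))[0],(proj(cs,place(v,[0,-.133,.103]))-S(357,30))[0],
    line(v,ct,[-.046,-.12,.011],[-.046,.12,.011],[T(105,342),T(505,293)])]
    return np.concatenate(r)
s=least_squares(fT,[.45,0,3.2],loss='soft_l1');t=s.x;print("tray",t.round(4),fT(t).round(1))
def inl(p):c,sn=np.cos(L[2]),np.sin(L[2]);d=p[:2]-L[:2];return (c*d[0]+sn*d[1],-sn*d[0]+c*d[1])
for n,uv,z in[("gate top a",T(741,95),.083),("gate top b",T(746,190),.083),("gate foot",T(712,150),.045),("nose",T(203,111),.065)]:print(n,np.round(inl(ray(ct,uv,z)),4))
b=place(t,[0,0,.095])[0];print("bar",b.round(4))
E
```

```text
lab [ 0.6203 -0.0234 -0.1121  0.1599] [ 0.3 -0.8  0.2 -0.4  0.3  3.   0.4 -0.4  0.   0.   0.1  0.5 -0.1 -0.6]
tray [0.4661 0.0269 3.2161] [-0.2 -0.3 -0.1 -0.9 -1.2 -1.6 -1.  -1.4  0.6  0.3]
gate top a [ 0.0289 -0.2144]
gate top b [-0.0302 -0.2175]
gate foot [ 0.0028 -0.2071]
nose [0.0008 0.1124]
bar [0.4661 0.0269 0.095 ]
```

Emit:
apply_moves(offset=[[0,0,-0.01],[0,0,-0.01],[0,0,-0.01],[0,0,-0.01],[0,0,-0.01],[0,0,-0.01],[0,0,0],[0,0,0]], angular=[[0,0,-10],[0,0,-10],[0,0,-10],[0,0,-10],[0,0,-10],[0,0,-10],[0,0,-10],[0,0,-0.2]], claw=[1,1,1,1,1,1,1,1])

```text
time_s: 1.1
ee_pos: [0.2642, -0.5937, 0.2821]
eef_rot: [-3.141, -0.001, 1.642]
ft_force: [-0.8, 0.1, -0.9]
finger_gap: 1.001
grip_force: 0.0
```

Emit:
apply_moves(offset=[[0.05,0.02,0],[0.05,0.02,0],[0.05,0.02,0],[0.05,0.02,0],[0.05,0.02,0],[0.05,0.02,0],[0.05,0.02,0],[0.05,0.02,0],[0.05,0.02,0],[0.05,0.02,0],[0.05,0.02,0],[0.05,0.02,0]], angular=[[0,0,0],[0,0,0],[0,0,0],[0,0,0],[0,0,0],[0,0,0],[0,0,0],[0,0,0],[0,0,0],[0,0,0],[0,0,0],[0,0,0]], claw=[1,1,1,1,1,1,1,1,1,1,1,1])

```text
time_s: 2.6
ee_pos: [0.4598, 0.0237, 0.2824]
eef_rot: [3.141, 0.001, 1.64]
ft_force: [0.6, -0.8, -0.5]
finger_gap: 1.0
grip_force: 0.0
```

Run:
```python
from h import *
s=get_state();print(s["time_s"],np.round(s["ee_pos"],4),np.round(s["eef_rot"],3),np.round(s["q"],2))
c=get_calibration("wrist");print({k:np.round(v,3).tolist() for k,v in c.items()})
im=snapshot("wrist")[:,:,::-1].copy()
t=[.4661,.0269,3.2161]
cv2.imwrite("pics/w1raw.png",im)
for p in proj(c,place(t,[[0,-.129,.103],[0,.129,.103],[-.046,.13,.011],[-.046,-.13,.011],[0,0,.103]])):
    if abs(p).max()<3000: cv2.circle(im,tuple(int(a) for a in p),4,(0,0,255),1);print(p.round(0))
cv2.imwrite("pics/w1.png",im)
```

```text
2.6 [0.4598 0.0237 0.2824] [3.141e+00 1.000e-03 1.640e+00] [ 0.83 -0.12 -0.85  1.78 -0.09  1.45  0.06]
{'fx': 293.194, 'fy': 293.194, 'cx': 253.081, 'cy': 192.46, 'k1': -0.032, 'world_from_camera': [[0.998, -0.067, -0.016, 0.455], [0.069, 0.967, 0.246, 0.09], [-0.001, -0.247, 0.969, 0.445], [0.0, 0.0, 0.0, 1.0]]}
[259.  56.]
[259. 272.]
[287. 243.]
[291.  69.]
[259. 174.]
```

View pics/w1.png

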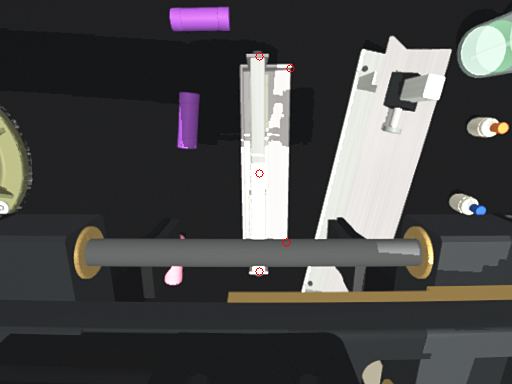

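The wrist view shows the tray bar from (259,56) to (259,272), matching the predicted circles, with the purple decoys well clear at (200,19) and (188,120). Going down to grip the bar.

Emit:
apply_moves(offset=[[0.003,0.006,0.03],[0,0,0.045],[0,0,0.045],[0,0,0.04],[0,0,0.03],[0,0,0.015],[0,0,0],[0,0,0],[0,0,0],[0,0,0],[0,0,0],[0,0,0]], angular=[[0,0,-0.3],[0,0,0],[0,0,0],[0,0,0],[0,0,0],[0,0,0],[0,0,0],[0,0,0],[0,0,0],[0,0,0],[0,0,0],[0,0,0]], claw=[1,1,1,1,1,1,1,0,0,0,0,0], squeeze=50)

```text
time_s: 4.15
ee_pos: [0.4656, 0.0255, 0.0776]
eef_rot: [3.141, 0.0, 1.649]
ft_force: [0.1, 0.2, 0.5]
finger_gap: 0.513
grip_force: 0.0
```

Run:
```python
from h import *
s=get_state();print(s["time_s"],np.round(s["ee_pos"],4),np.round(s["eef_rot"],3),s["finger_gap"],s["grip_force"],np.round(s["q"],2))
ct,cs=get_calibration("top"),get_calibration("scene")
cw=dict(fx=293.194,fy=293.194,cx=253.081,cy=192.46,k1=-.032,world_from_camera=[[0.998,-0.067,-0.016,0.455],[0.069,0.967,0.246,0.09],[-0.001,-0.247,0.969,0.445],[0,0,0,1]])
def line(v,c,A,B,pts):
    a,b=proj(c,place(v,[A,B]));n=np.array([-(b-a)[1],(b-a)[0]]);n/=np.linalg.norm(n);return (np.array(pts)-a)@n
def fL(v):
    r=[line(v,ct,[.038,.215,.077],[.038,-.2,.077],[T(38,38),T(700,77)]),line(v,ct,[-.038,.215,.077],[-.038,-.2,.077],[T(30,158),T(700,200)]),
    line(v,ct,[.038,.215,.077],[-.038,.215,.077],[T(38,38),T(30,158)]),
    (proj(cs,place(v,[.037,.215,.078]))-S(622,165))[0],
    (proj(ct,place(v,[0,v[3],.132]))-T(117,75))[0],(proj(cs,place(v,[0,v[3],.132]))-S(530,114))[0],
    (proj(cw,place(v,[.038,.215,.077]))-[450,50])[0],line(v,cw,[-.038,.215,.077],[-.038,-.1,.077],[(362,55),(304,290)])]
    return np.concatenate(r)
s=least_squares(fL,[.58,0,0,.17],loss='soft_l1');L=s.x;print("lab",L.round(4),fL(L).round(1))
```

```text
4.15 [0.4656 0.0255 0.0776] [3.141 0.    1.649] 0.5129465573029011 0.0 [ 0.77  0.14 -0.92  2.04  0.13  1.03 -0.13]
lab [ 0.6179 -0.0241 -0.114   0.1613] [-0.3 -1.6 -0.5 -1.3  0.8 -0.1 -0.7 -0.2 -0.1  1.2 -0.6 -1.   0.1 -0.3
 20.8 15.9]
```

Emit:
apply_moves(offset=[[0,0,0],[0,0,0],[0,0,0],[0,0,0],[0,0,0],[0,0,0],[0,0,0]], angular=[[0,0,0],[0,0,0],[0,0,0],[0,0,0],[0,0,0],[0,0,0],[0,0,0]], claw=[0,0,0,0,0,0,0])

```text
time_s: 5.03
ee_pos: [0.4655, 0.0255, 0.0775]
eef_rot: [-3.142, 0.0, 1.649]
ft_force: [-0.2, -0.6, -0.7]
finger_gap: 0.177
grip_force: 50.0
```

Emit:
apply_moves(offset=[[0,0,-0.01],[0,0,-0.03],[0,0,-0.04],[0,0,-0.04],[0,0,-0.02],[0,0,0]], angular=[[0,0,0],[0,0,0],[0,0,0],[0,0,0],[0,0,0],[0,0,0]], claw=[0,0,0,0,0,0])

```text
time_s: 5.78
ee_pos: [0.4663, 0.0257, 0.2188]
eef_rot: [3.139, 0.001, 1.649]
ft_force: [-0.1, 0.7, -4.8]
finger_gap: 0.178
grip_force: 50.0
```

```bash
cat >> h.py <<'E'
L=np.array([.6195,-.0238,-.113])
def pose(xl,y,zl,th):
    t=np.radians(th);u=xl+(-.046*np.cos(t)+.0665*np.sin(t));z=zl+.046*np.sin(t)+.0665*np.cos(t)
    p=place(L,[u,y,z])[0];return p,R.from_euler('xyz',[np.pi,0,np.pi/2+L[2]])*R.from_rotvec([t,0,0])
def delta(a,b):
    return (a[1].inv().apply(b[0]-a[0])).round(4),(a[1].inv()*b[1]).as_rotvec(degrees=True).round(2)
def now():
    s=get_state();return np.array(s["ee_pos"]),R.from_euler('xyz',s["eef_rot"])
E
python3 - <<'E'
from h import *
s=get_state();print(s["time_s"],np.round(s["ee_pos"],4),np.round(s["eef_rot"],3),s["finger_gap"],s["grip_force"],np.round(s["ft_force"],2),np.round(s["torque"],3))
a=pose(-.015,-.050,.115,0);print(a[0],delta(now(),a))
for st in[(-.015,-.05,.110,12),(-.015,-.05,.095,12),(-.015,-.05,.091,18),(-.015,-.05,.088,24),(-.015,-.05,.086,30),(-.015,-.05,.086,36)]:
    b=pose(*st);print(st,b[0].round(3),*delta(a,b));a=b
E
```

```text
5.775 [0.4663 0.0257 0.2188] [3.139e+00 1.000e-03 1.649e+00] 0.17784904025824746 49.99973136931658 [-0.14  0.67 -4.78] [ 0.06  -0.055  0.057]
[ 0.55325106 -0.06660277  0.1815    ] (array([-0.0987,  0.0794,  0.0377]), array([ 0.16,  0.06, 10.97]))
(-0.015, -0.05, 0.11, 12) [ 0.568 -0.068  0.185] [-0.      0.0148 -0.0031] [12.  0. -0.]
(-0.015, -0.05, 0.095, 12) [ 0.568 -0.068  0.17 ] [-0.      0.0031  0.0147] [0. 0. 0.]
(-0.015, -0.05, 0.091, 18) [ 0.576 -0.069  0.168] [ 0.      0.008  -0.0005] [6. 0. 0.]
(-0.015, -0.05, 0.088, 24) [ 0.584 -0.07   0.167] [ 0.      0.0081 -0.0016] [ 6. -0.  0.]
(-0.015, -0.05, 0.086, 30) [ 0.592 -0.071  0.167] [-0.      0.008  -0.0026] [ 6. -0. -0.]
(-0.015, -0.05, 0.086, 36) [ 0.601 -0.072  0.167] [ 0.      0.0072 -0.0044] [ 6. -0. -0.]
```

Emit:
apply_moves(offset=[[-0.01,0.008,0],[-0.015,0.012,0],[-0.015,0.012,0],[-0.02,0.016,0],[-0.015,0.012,0],[-0.015,0.012,0],[-0.01,0.008,0],[0,0,0]], angular=[[0,0,1.5],[0,0,1.5],[0,0,1.5],[0,0,1.5],[0,0,1.5],[0,0,1.5],[0,0,2],[0,0,0]], claw=[0,0,0,0,0,0,0,0])

```text
time_s: 6.78
ee_pos: [0.5456, -0.0753, 0.2172]
eef_rot: [-3.141, -0.0, 1.455]
ft_force: [-0.5, 1.0, -4.4]
finger_gap: 0.175
grip_force: 50.0
```

Run:
```python
from h import *
s=get_state();print(s["time_s"],np.round(s["ee_pos"],4),np.round(s["eef_rot"],3),np.round(s["q"],2))
print(delta(now(),pose(-.015,-.050,.115,0)))
im=snapshot("top")[:,:,::-1].copy();c=get_calibration("top")
P=[[x,y,.077] for x in(-.038,.038) for y in(-.235,-.1,0,.1,.215)]+[[0,.1605,.132],[0,.1105,.065]]
b=pose(-.015,-.05,.115,0)
im=cv2.resize(im[135:255,195:380],(800,519),interpolation=cv2.INTER_CUBIC);k=800/185
def mk(p,col):
    q=((p-[195,135])+.5)*k-.5;cv2.circle(im,tuple(int(a) for a in q),4,col,1)
for p in proj(c,place(L,P)):mk(p,(0,0,255))
# lip prediction from current tcp
t,r=now();
for y in(-.12,.12):mk(proj(c,t+r.apply([y,.046,.0665]))[0],(0,255,0))
cv2.imwrite("pics/top2.png",im)
```

```text
6.775 [ 0.5456 -0.0753  0.2172] [-3.141 -0.     1.455] [ 0.85  0.19 -0.85  1.68  0.15  1.33 -0.14]
(array([0.0095, 0.0066, 0.0357]), array([-0.03, -0.03, -0.13]))
```

View pics/top2.png

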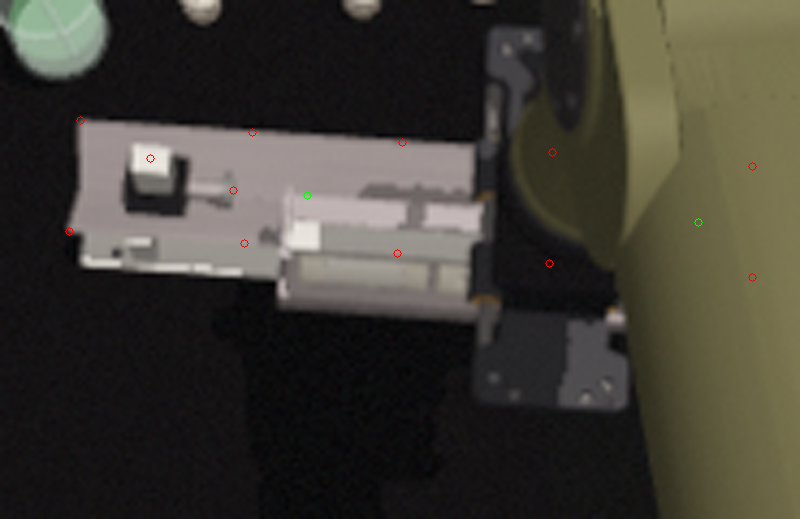

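The top view confirms the fit: the red marks sit on the trough edges at (80,120) and (70,231), the tab top at (150,157) and the nose at (233,190). The lip corner is at the predicted (307,195). Moving over the trough and pre-tilting.

Emit:
apply_moves(offset=[[0.004,0.003,0.012],[0.0055,0.0036,0.014],[0,0,0.009],[0,0,0],[0,0.005,-0.001],[0,0.005,-0.001],[0,0.005,-0.001],[0,0,0]], angular=[[0,0,0],[0,0,0],[0,0,0],[0,0,0],[4,0,0],[4,0,0],[4,0,0],[0,0,0]], claw=[0,0,0,0,0,0,0,0])

```text
time_s: 7.82
ee_pos: [0.5694, -0.0678, 0.1836]
eef_rot: [-2.933, -0.001, 1.456]
ft_force: [0.2, 0.0, -4.4]
finger_gap: 0.178
grip_force: 50.0
```

Run:
```python
from h import *
s=get_state();print(s["time_s"],np.round(s["ee_pos"],4),np.round(s["ft_force"],2),np.round(s["q"],2))
print(delta(now(),pose(-.015,-.050,.096,12)))
```

```text
7.825 [ 0.5694 -0.0678  0.1836] [ 0.22  0.03 -4.4 ] [ 0.68  0.46 -0.81  1.49  0.28  1.53 -0.26]
(array([-0.0006,  0.0013,  0.013 ]), array([ 0.02, -0.09, -0.06]))
```

Emit:
apply_moves(offset=[[0,0.001,0.007],[0,0,0.006],[0,0,0],[0,0.008,-0.0005],[0,0.008,-0.0016],[0,0.008,-0.0026],[0,0.0072,-0.0044],[0,0,0],[0,0,0],[0,0,0],[0,0,0],[0,0,0]], angular=[[0,0,0],[0,0,0],[0,0,0],[6,0,0],[6,0,0],[6,0,0],[6,0,0],[0,0,0],[0,0,0],[0,0,0],[0,0,0],[0,0,0]], claw=[0,0,0,0,0,0,0,0,0,0,0,0])

```text
time_s: 9.32
ee_pos: [0.5989, -0.0712, 0.1697]
eef_rot: [-2.515, 0.001, 1.457]
ft_force: [0.0, -0.3, -3.7]
finger_gap: 0.177
grip_force: 50.0
```

Run:
```python
from h import *
s=get_state();print(s["time_s"],np.round(s["ee_pos"],4),np.round(s["ft_force"],2),np.round(s["q"],2))
print(delta(now(),pose(-.015,-.050,.086,36)))
a=snapshot("scene")[:,:,::-1][130:310,120:330];b=snapshot("wrist")[:,:,::-1]
a=cv2.resize(a,(392,336),interpolation=cv2.INTER_CUBIC);b=cv2.resize(b,(400,300))
b=cv2.copyMakeBorder(b,0,36,0,0,cv2.BORDER_CONSTANT);cv2.imwrite("pics/pour.png",np.hstack([a,b]))
```

```text
9.325 [ 0.5989 -0.0712  0.1697] [ 0.01 -0.28 -3.66] [ 0.44  0.85 -0.7   1.03  0.34  2.01 -0.29]
(array([-0.0006,  0.0033,  0.0012]), array([ 0.09,  0.  , -0.06]))
```

View pics/pour.png

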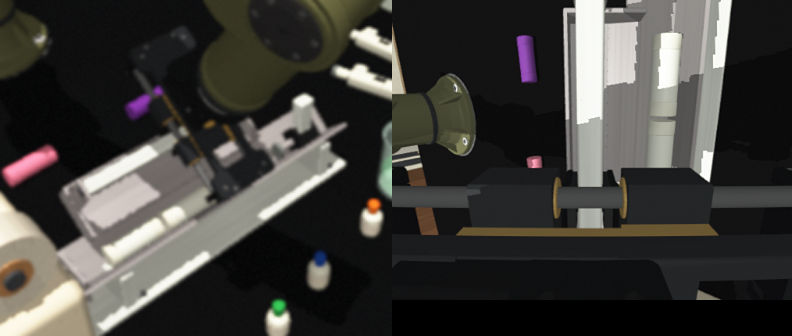

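Scene and wrist views show the tubes lying in line in the trough, at (110,250) to (175,215) in the scene half and (667,35) to (660,165) in the wrist half, with an empty tray floor. Backing off straight up, then untilting.

Emit:
apply_moves(offset=[[0,-0.006,-0.008],[0,-0.012,-0.016],[0,-0.015,-0.02],[0,0,0],[0,0,0],[0,0,0],[0,0,0],[0,0,0],[0,0,0],[0,0,0]], angular=[[0,0,0],[0,0,0],[0,0,0],[-6,0,0],[-6,0,0],[-6,0,0],[-6,0,0],[-6,0,0],[-6,0,0],[0,0,0]], claw=[0,0,0,0,0,0,0,0,0,0])

```text
time_s: 10.68
ee_pos: [0.5946, -0.0698, 0.2092]
eef_rot: [-3.125, 0.006, 1.461]
ft_force: [0.0, -0.5, -3.0]
finger_gap: 0.174
grip_force: 50.0
```

Run:
```python
from h import *
s=get_state();print(s["time_s"],np.round(s["ee_pos"],4),np.round(s["eef_rot"],3),np.round(s["ft_force"],2),np.round(s["q"],2))
p,r=now();print(delta((p,r),(np.array([.4656,.0255,.0776]),R.from_euler('xyz',[np.pi,0,1.649]))))
```

```text
10.675 [ 0.5946 -0.0698  0.2092] [-3.125  0.006  1.461] [ 0.01 -0.53 -2.96] [ 0.42  0.26 -0.41  1.58  0.11  1.35 -0.12]
(array([ 0.0813, -0.1365,  0.1333]), array([ -0.95,   0.25, -10.78]))
```

Emit:
apply_moves(offset=[[0.01,-0.018,0],[0.015,-0.025,0],[0.02,-0.033,0],[0.015,-0.025,0],[0.0135,-0.0225,0],[0.008,-0.013,0],[0,0,0],[0,0,0],[0,0,0],[0,0,0]], angular=[[0,0,0],[0,0,0],[0,0,0],[0,0,0],[0,0,0],[0,0,0],[-0.5,0.1,-3.6],[-0.4,0.1,-3.6],[0,0,-3.6],[0,0,0]], claw=[0,0,0,0,0,0,0,0,0,0])

```text
time_s: 11.92
ee_pos: [0.4704, 0.0257, 0.2098]
eef_rot: [-3.141, 0.0, 1.648]
ft_force: [-0.0, -0.0, -3.2]
finger_gap: 0.176
grip_force: 50.0
```

Run:
```python
from h import *
p,r=now();print(p,delta((p,r),(np.array([.4656,.0255,.0776]),R.from_euler('xyz',[np.pi,0,1.649]))))
```

```text
[0.47037341 0.02567223 0.2097603 ] (array([ 0.0002, -0.0047,  0.1322]), array([-0.03,  0.  , -0.05]))
```

Lowering to 1 mm above the bench, then settling and releasing.

Emit:
apply_moves(offset=[[0,-0.005,0.02],[0,0,0.035],[0,0,0.035],[0,0,0.025],[0,0,0.012],[0,0,0.004],[0,0,0.001],[0,0,0]], angular=[[0,0,0],[0,0,0],[0,0,0],[0,0,0],[0,0,0],[0,0,0],[0,0,0],[0,0,0]], claw=[0,0,0,0,0,0,0,0])

```text
time_s: 12.92
ee_pos: [0.4658, 0.0252, 0.0784]
eef_rot: [3.14, 0.001, 1.649]
ft_force: [-0.3, -0.4, -3.0]
finger_gap: 0.177
grip_force: 50.0
```

Emit:
apply_moves(offset=[[0,0,0.001],[0,0,0],[0,0,0],[0,0,0],[0,0,0],[0,0,0],[0,0,0]], angular=[[0,0,0],[0,0,0],[0,0,0],[0,0,0],[0,0,0],[0,0,0],[0,0,0]], claw=[0,0,0.3,0.6,0.8,0.8,0.8])

```text
time_s: 13.8
ee_pos: [0.465, 0.0252, 0.0765]
eef_rot: [3.141, 0.0, 1.649]
ft_force: [0.8, 1.3, 0.1]
finger_gap: 0.658
grip_force: 0.0
```

Emit:
apply_moves(offset=[[0,0,-0.02],[0,0,-0.04],[0,0,-0.05],[0,0,-0.05],[0,0,-0.05],[0,0,-0.01],[0,0,0]], angular=[[0,0,0],[0,0,0],[0,0,0],[0,0,0],[0,0,3.6],[0,0,3.6],[0,0,3.6]], claw=[0.8,0.8,0.8,0.8,0.8,0.8,0.8])

```text
time_s: 14.68
ee_pos: [0.4657, 0.0254, 0.298]
eef_rot: [3.138, 0.0, 1.458]
ft_force: [0.1, -0.1, -0.0]
finger_gap: 0.805
grip_force: 0.0
```

Emit:
apply_moves(offset=[[-0.03,0.024,0],[-0.04,0.032,0],[-0.04,0.032,0],[-0.04,0.032,0],[-0.03,0.024,0],[-0.02,0.016,0],[0,0,0],[0,0,0]], angular=[[0,0,0],[0,0,0],[0,0,0],[0,0,0],[0,0,0],[0,0,0],[0,0,0],[0,0,0]], claw=[0.8,0.8,0.8,0.8,0.8,0.8,0.8,0.8])

```text
time_s: 15.68
ee_pos: [0.6018, -0.1898, 0.2965]
eef_rot: [-3.141, -0.0, 1.461]
ft_force: [0.3, 0.4, -0.2]
finger_gap: 0.797
grip_force: 0.0
```

Run:
```python
from h import *
s=get_state();print(s["time_s"],np.round(s["ee_pos"],4),np.round(s["eef_rot"],3),np.round(s["q"],2))
c=get_calibration("wrist");im=snapshot("wrist")[:,:,::-1].copy()
np.save("w3.npy",np.array([c["world_from_camera"]]));cv2.imwrite("pics/w3raw.png",im)
b=cv2.resize(im[:300],(800,469),interpolation=cv2.INTER_CUBIC);k=1.5625
def mk(P,col):
    for p in proj(c,place(L,P)):
        q=(p+.5)*k-.5
        if abs(q).max()<2000:cv2.circle(b,tuple(int(a) for a in q),3,col,1)
mk([[0,.1605,.132],[0,.1105,.065]],(0,0,255))
mk([[x,y,.077] for x in(-.038,.038) for y in np.arange(-.2,.21,.05)],(0,255,0))
mk([[x,-.212,.083] for x in(-.02,.02)],(255,0,0))
cv2.imwrite("pics/w3.png",b)
```

```text
15.675 [ 0.6018 -0.1898  0.2965] [-3.141 -0.     1.461] [ 0.53  0.28 -0.33  1.37  0.09  1.51  0.09]
```

View pics/w3.png

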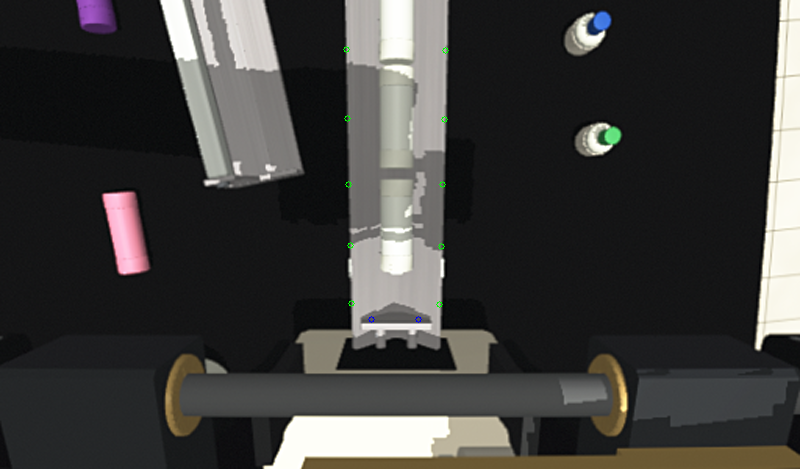

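The wrist view shows all three tubes in line in the fold, with the lowest end at (397,273). The gate is at rows 303 (foot) to 323 (top of face), at column 396.

Run:
```python
from h import *
c=get_calibration("wrist")
def inl(p):k,s=np.cos(L[2]),np.sin(L[2]);d=p[:2]-L[:2];return np.round([k*d[0]+s*d[1],-s*d[0]+k*d[1]],4)
for n,uv,z in[("top",(396,323),.083),("foot",(396,303),.045),("strip back",(396,330),.083),("tube end",(397,270),.066)]:
    print(n,inl(ray(c,((uv[0]+.5)/1.5625-.5,(uv[1]+.5)/1.5625-.5),z)))
print(delta(now(),(place(L,[0,.1605,.17])[0],R.from_euler('xyz',[np.pi,0,np.pi/2+L[2]]))))
```

```text
top [ 0.0007 -0.2152]
foot [ 0.0007 -0.2073]
strip back [ 0.0007 -0.2215]
tube end [ 0.0014 -0.1722]
(array([3.271e-01, 3.000e-04, 1.269e-01]), array([ 0.01, -0.01,  0.25]))
```

Emit:
apply_moves(offset=[[0.03,0,0],[0.05,0,0],[0.06,0,0],[0.06,0,0],[0.06,0,0.02],[0.047,0,0.04],[0.02,0,0.04],[0,0,0.02],[0,0,0]], angular=[[0,0,0],[0,0,0],[0,0,0],[0,0,0],[0,0,0],[0,0,0],[0,0,0],[0,0,0],[0,0,0]], claw=[0.8,0.8,0.8,0.8,0.8,0.8,0.8,0.8,0.8])

```text
time_s: 16.85
ee_pos: [0.6371, 0.1315, 0.1757]
eef_rot: [-3.14, 0.002, 1.459]
ft_force: [0.6, -0.4, 1.3]
finger_gap: 0.8
grip_force: 0.0
```

Run:
```python
from h import *
s=get_state();print(s["time_s"],np.round(s["q"],2))
print(delta(now(),(place(L,[0,.1605,.097])[0],R.from_euler('xyz',[np.pi,0,np.pi/2+L[2]]))))
```

```text
16.85 [ 0.13  0.39 -0.48  1.5   0.19  1.31 -0.49]
(array([0.0044, 0.0002, 0.0787]), array([-0.11,  0.14,  0.09]))
```

Emit:
apply_moves(offset=[[0.0044,0,0.03],[0,0,0.03],[0,0,0.0185],[0,0,0],[0,0,0],[0,0,0],[0,0,0],[0,0,0],[0,0,0],[0,0,0],[0,0,0],[0,0,0]], angular=[[0,0,0],[0,0,0],[0,0,0],[0,0,0],[0,0,0],[0,0,0],[0,0,0],[0,0,0],[0,0,0],[0,0,0],[0,0,0],[0,0,0]], claw=[0.8,0.8,0.8,0.5,0.2,0.1,0.1,0.1,0.1,0.1,0.1,0.1], squeeze=30)

```text
time_s: 18.35
ee_pos: [0.6382, 0.1375, 0.0983]
eef_rot: [-3.141, 0.001, 1.46]
ft_force: [-2.1, -0.8, 2.1]
finger_gap: 0.204
grip_force: 30.0
```

Run:
```python
from h import *
s=get_state();print(s["time_s"],np.round(s["ft_force"],2),s["finger_gap"],s["grip_force"])
p,r=now();print(p,r.as_euler('xyz'),delta((p,r),(place(L,[0,.059,.097])[0],r)))
```

```text
18.35 [-2.1  -0.83  2.14] 0.20428124616009374 30.000246400013566
[0.63820128 0.1375301  0.09825207] [-3.14127585e+00  5.47674296e-04  1.46034920e+00] (array([-0.1034, -0.0007,  0.0013]), array([0., 0., 0.]))
```

Emit:
apply_moves(offset=[[-0.004,0,0],[-0.008,0,0],[-0.008,0,0],[-0.008,0,0],[-0.008,0,0],[-0.008,0,0],[-0.008,0,0],[-0.008,0,0],[-0.008,0,0],[-0.008,0,0],[-0.004,0,0],[0,0,0]], angular=[[0,0,0],[0,0,0],[0,0,0],[0,0,0],[0,0,0],[0,0,0],[0,0,0],[0,0,0],[0,0,0],[0,0,0],[0,0,0],[0,0,0]], claw=[0.1,0.1,0.1,0.1,0.1,0.1,0.1,0.1,0.1,0.1,0.1,0.1])

```text
time_s: 19.85
ee_pos: [0.6299, 0.0625, 0.0983]
eef_rot: [3.141, -0.006, 1.463]
ft_force: [0.3, 6.8, -0.9]
finger_gap: 0.207
grip_force: 30.0
```

Emit:
apply_moves(offset=[[-0.002,0,0],[-0.002,0,0]], angular=[[0,0,0],[0,0,0]], claw=[0.1,0.1])

```text
time_s: 20.1
ee_pos: [0.6296, 0.0597, 0.0983]
eef_rot: [3.14, -0.007, 1.464]
ft_force: [1.2, 10.0, -1.6]
finger_gap: 0.206
grip_force: 30.0
```

Emit:
apply_moves(offset=[[-0.002,0,0],[-0.002,0,0]], angular=[[0,0,0],[0,0,0]], claw=[0.1,0.1])

```text
time_s: 20.35
ee_pos: [0.6292, 0.0558, 0.0983]
eef_rot: [3.14, -0.007, 1.464]
ft_force: [1.7, 9.6, -0.4]
finger_gap: 0.203
grip_force: 30.0
```

Run:
```python
from h import *
p,r=now();d=p[:2]-L[:2];print("lab y",-np.sin(L[2])*d[0]+np.cos(L[2])*d[1],"lab x",np.cos(L[2])*d[0]+np.sin(L[2])*d[1],get_state()["ft_force"])
```

```text
lab y 0.08013991239212041 lab x 0.0006177523840495483 [ 1.6871671   9.6016525  -0.35109877]
```

Emit:
apply_moves(offset=[[-0.002,0,0],[-0.002,0,0]], angular=[[0,0,0],[0,0,0]], claw=[0.1,0.1])

```text
time_s: 20.6
ee_pos: [0.6287, 0.0518, 0.0983]
eef_rot: [3.14, -0.007, 1.464]
ft_force: [1.2, 9.9, -0.5]
finger_gap: 0.208
grip_force: 30.0
```

Emit:
apply_moves(offset=[[-0.002,0,0],[-0.002,0,0]], angular=[[0,0,0],[0,0,0]], claw=[0.1,0.1])

```text
time_s: 20.85
ee_pos: [0.6283, 0.0478, 0.0983]
eef_rot: [3.14, -0.007, 1.464]
ft_force: [0.5, 9.7, -1.2]
finger_gap: 0.203
grip_force: 30.0
```

Emit:
apply_moves(offset=[[-0.002,0,0],[-0.002,0,0]], angular=[[0,0,0],[0,0,0]], claw=[0.1,0.1])

```text
time_s: 21.1
ee_pos: [0.6279, 0.0439, 0.0983]
eef_rot: [3.14, -0.007, 1.464]
ft_force: [0.5, 8.9, -1.2]
finger_gap: 0.206
grip_force: 30.0
```

Emit:
apply_moves(offset=[[-0.002,0,0]], angular=[[0,0,0]], claw=[0.1])

```text
time_s: 21.22
ee_pos: [0.6276, 0.0419, 0.0983]
eef_rot: [3.14, -0.007, 1.464]
ft_force: [1.0, 9.7, -1.9]
finger_gap: 0.204
grip_force: 30.0
```

Emit:
apply_moves(offset=[[-0.002,0,0]], angular=[[0,0,0]], claw=[0.1])

```text
time_s: 21.35
ee_pos: [0.6274, 0.04, 0.0983]
eef_rot: [3.14, -0.007, 1.464]
ft_force: [1.4, 10.2, -1.4]
finger_gap: 0.2
grip_force: 30.0
```

Run:
```python
from h import *
p,r=now();d=p[:2]-L[:2];print("lab y",-np.sin(L[2])*d[0]+np.cos(L[2])*d[1],"lab x",np.cos(L[2])*d[0]+np.sin(L[2])*d[1],get_state()["ft_force"])
```

```text
lab y 0.06423179497748675 lab x 0.0006261346594399839 [ 1.35811234 10.17310806 -1.43756065]
```

Emit:
apply_moves(offset=[[-0.001,0,0]], angular=[[0,0,0]], claw=[0.1])

```text
time_s: 21.48
ee_pos: [0.6273, 0.0391, 0.0983]
eef_rot: [3.14, -0.007, 1.464]
ft_force: [0.9, 10.6, -0.7]
finger_gap: 0.207
grip_force: 30.0
```

Emit:
apply_moves(offset=[[-0.001,0,0]], angular=[[0,0,0]], claw=[0.1])

```text
time_s: 21.6
ee_pos: [0.6272, 0.0384, 0.0983]
eef_rot: [3.14, -0.007, 1.464]
ft_force: [1.7, 10.2, -1.4]
finger_gap: 0.205
grip_force: 30.0
```

Emit:
apply_moves(offset=[[-0.001,0,0]], angular=[[0,0,0]], claw=[0.1])

```text
time_s: 21.72
ee_pos: [0.6271, 0.0376, 0.0983]
eef_rot: [3.14, -0.008, 1.464]
ft_force: [1.8, 11.3, -2.0]
finger_gap: 0.2
grip_force: 30.0
```

Emit:
apply_moves(offset=[[-0.001,0,0]], angular=[[0,0,0]], claw=[0.1])

```text
time_s: 21.85
ee_pos: [0.6271, 0.0369, 0.0983]
eef_rot: [3.14, -0.008, 1.464]
ft_force: [1.3, 11.3, -1.6]
finger_gap: 0.207
grip_force: 30.0
```

Run:
```python
from h import *
print(get_state()["ft_force"])
im=snapshot("scene")[:,:,::-1]
cv2.imwrite("pics/s4.png",cv2.resize(im[155:305,150:310],(640,600),interpolation=cv2.INTER_CUBIC))
```

```text
[ 1.30227647 11.28421047 -1.64842201]
```

View pics/s4.png

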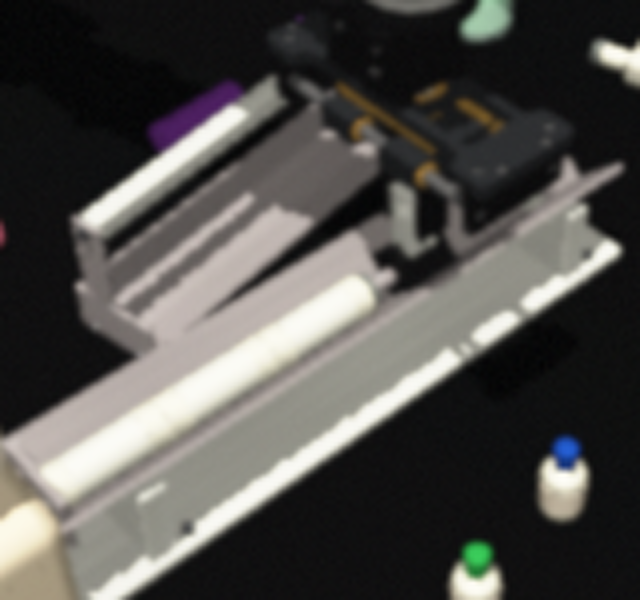

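The row is closed up against the gate: the tubes run from (50,480) to (370,290) with no gaps, and the nose is on the last one. Force rose from 9.7 N to 11.3 N, which puts the nose roughly half-way in. Releasing and backing off upward.

Emit:
apply_moves(offset=[[0,0,0],[0,0,0],[0,0,0],[0,0,0],[0,0,0],[0,0,0],[0,0,-0.02],[0,0,-0.04],[0,0,-0.03],[0,0,0]], angular=[[0,0,0],[0,0,0],[0,0,0],[0,0,0],[0,0,0],[0,0,0],[0,0,0],[0,0,0],[0,0,0],[0,0,0]], claw=[0.2,0.3,0.5,0.7,0.7,0.7,0.7,0.7,0.7,0.7])

```text
time_s: 23.15
ee_pos: [0.6288, 0.0307, 0.193]
eef_rot: [3.134, -0.001, 1.46]
ft_force: [0.5, 0.0, 0.3]
finger_gap: 0.697
grip_force: 0.0
```

Emit:
apply_moves(offset=[[-0.03,0,0],[-0.035,0,0],[-0.025,0,0],[0,0,0],[0,0,0]], angular=[[0,0,0],[0,0,0],[0,0,0],[0,0,0],[0,0,0]], claw=[0.7,0.7,0.7,0.7,0.7])

```text
time_s: 23.78
ee_pos: [0.6166, -0.0575, 0.1882]
eef_rot: [-3.141, -0.001, 1.462]
ft_force: [0.1, 0.1, 0.3]
finger_gap: 0.7
grip_force: 0.0
```

Run:
```python
from h import *
s=get_state();print(s["time_s"],np.round(s["ee_pos"],4),np.round(s["ft_force"],2))
c=get_calibration("wrist");im=snapshot("wrist")[:,:,::-1].copy();cv2.imwrite("pics/w5raw.png",im)
u=proj(c,place(L,[[0,.060,.132],[0,.016,.065],[.009,.048,.132],[-.009,.048,.132]]));print(u.round(1))
x,y=u[:2].mean(0);x0=int(np.clip(x-65,0,382));y0=int(np.clip(y-50,0,284))
b=cv2.resize(im[y0:y0+98,x0:x0+130],(780,588),interpolation=cv2.INTER_CUBIC);print("crop",x0,y0,"x6")
for p in u: cv2.circle(b,tuple(int(a) for a in (p-[x0,y0]+.5)*6-.5),3,(0,0,255),1)
cv2.imwrite("pics/w5.png",b)
```

```text
23.775 [ 0.6166 -0.0575  0.1882] [0.07 0.06 0.35]
[[253.2  78.3]
 [253.1 136. ]
 [265.7  96.1]
 [240.5  96. ]]
crop 188 57 x6
```

View pics/w5.png

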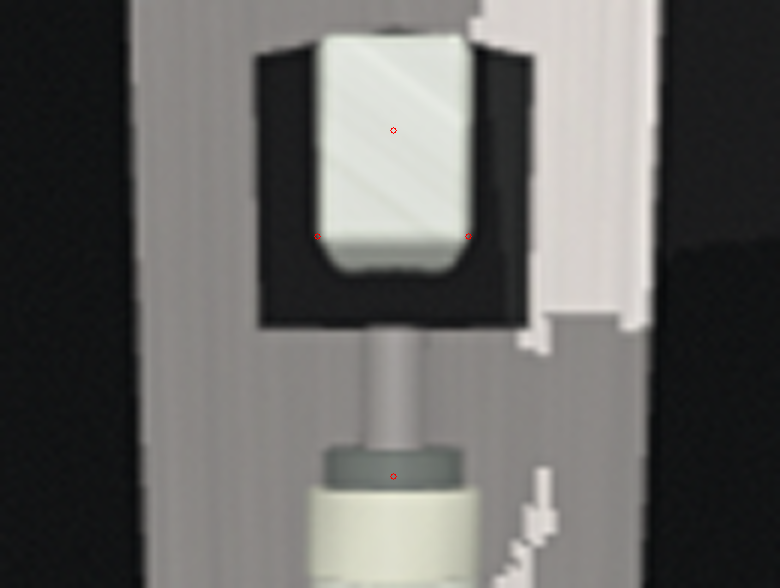

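The view shows the tab top face at rows 33–240, the shoe front at row 328, and the nose disc at rows 448–489 pressed against the end cap at (394,489). Measuring the compression.

Run:
```python
from h import *
c=get_calibration("wrist")
def y(u,v,z):
    p=ray(c,((u+.5)/6-.5+188,(v+.5)/6-.5+57),z);d=p[:2]-L[:2];return round(-np.sin(L[2])*d[0]+np.cos(L[2])*d[1],4)
a,b=y(394,33,.132),y(394,240,.132);print("tab",a,b,(a+b)/2)
for z in(.076,.078,.079):n=y(394,489,z);print("nose",z,n,"sep",(a+b)/2-n)
print("disc rear",y(394,448,.076))
```

```text
tab 0.0712 0.0481 0.059649999999999995
nose 0.076 0.0152 sep 0.044449999999999996
nose 0.078 0.0154 sep 0.04425
nose 0.079 0.0154 sep 0.04425
disc rear 0.0214
```

Separation is 44.3 mm, so the nose is pressed in about 5.7 mm, and its tip is at y = 15 mm. Both are inside the limits. The last scene picture shows the tray upright in its place, and the gripper is clear.

```bash
python3 -c "
from plant import workorder
print(workorder.hand_in())"
```

```text
the job is handed in; nothing more can be done
None
```

I handed the job in at about 24 s of the 58 s allowed (no verdict came back): all three tubes lie in line in the fold against the gate, the follower's nose is pressed in about 5.7 mm of 12 by my measurement, the tray is upright back where it started, and the arm is clear.

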